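Fish a dropped collar out from under a machine bed

ROBOT

A 6-joint arm with a two-finger parallel gripper is mounted at the origin on the work surface. World frame = base frame: x ahead of the robot, y to its left, z up, the work surface at z = 0. Lengths are in m, angles in degrees, forces in N, time in s.
With the tool pointing down it reaches from about 0.225 to 0.875 m from the base axis. Payload 3.4 kg.
Tool frame: the origin (TCP) lies between the finger pads; the fingertips stand ahead of it and the grasp point (between the pads) lies 2 mm behind it (r.tips_ahead is the z of the fingertips in the tool frame, in m); z points along the fingers, y is the line along which they close (so a half turn about z gives the same grasp; the last joint's range is limited). The gripper opens to 85 mm and grips with 20 to 120 N. Pads are 22 mm wide; open, the fingers measure 114 mm over their backs; the gripper's body (76 mm by 85 mm) begins 54 mm behind the grasp point. The pads swing forward as they close: fully open they stand 13 mm farther back than shut.
Start: joints at [68.297, 15.808, 86.224, -0, 77.962, -6.933], TCP at [0.147, 0.556, 0.248] pointing down, gripper open.
Joint ranges: [-165.64, 165.64], [-43.16, 119.46], [12.63, 154.43], [-67.54, 247.53], [6.08, 155.33], [-154.97, 154.97]. Speed limits (degrees/s): [147.25, 147.25, 180, 180, 180, 180].

INTERFACE

Orientations are given as a 3x3 rotation matrix whose columns are the frame's x, y, z axes.
In Python, from bench import sensors, viewer, r gives the robot as it stands.
- The arm moves only by the tool move_arm, never from a script. Its argument "motion" is a list of rows, each a list of 2 entries, a list of its own where there are three numbers: the shift along the tool's x, y, z in mm, then the turn about the tool's z in degrees. A call has 1 to 12 rows; each row shifts and turns the commanded pose from where the row before left it, along the tool's axes as they then stand; what a row does not reach is not made up. A row lasts 1/8 s, in which the tool goes at most 62.5 mm and 10.7 degrees, less where a joint would pass 70% of its speed; a pose out of reach is approached as far as the arm can. A call is refused whole if a number of a shift passes 62.5 or a number of a turn 10.7, either way. A call with a gripper value outside its range is refused whole. "hand" is the opening in per cent of the stroke, from 0 (shut) to 100 (fully open), set as the call begins (left out, the last holds). The fingers move at their own pace and stop on an object; "force" is the grip in N (left out, the last holds). Time passes only in rows, so rows that do not move let the fingers close. It gives the time, the measured TCP pose, the force, the opening and the grip force at its end, in the units of the state.
- sensors.get_obs(): the state, without advancing time (a new reading comes with each control period).
- viewer.get_image(name): name is "side" or "top" or "wrist"; returns a dict with "color" (400x640x3 uint8, red, green, blue), "range_z" (400x640 float32, m along the optical axis (not along the pixel's ray), 0 where there is no reading), "fx", "fy", "cx", "cy" (pixels), "R" (3x3) and "t" (3): a world point X has camera coordinates R X + t; the wrist camera has in their place "hand_eye" (4x4, takes a point from camera to tool coordinates, whose origin is the TCP and whose axes are the flange's). Camera axes: x right, y down, z forward; pixel columns grow to the right and rows downward; lengths in m; the calibration is good to about 2 mm. A picture is of the moment at which its call begins: read the wrist's pose just before it.
- r.job_done(): hands the job in; it is judged then, once.
The state is a dict: "clock": time; "joint_pos": joint angles; "dq": joint speeds; "joint_efforts": joint torques, N m; "eef_pos": TCP position; "eef_rot": TCP orientation; "ft_force": force on the tool from outside, world axes, zero at the start; "wrist_torque": the same for the moment, N m; "gripper_width": opening from 0.0 (shut) to 1.0 (fully open); "finger_force": force on a finger pad.
Only numpy, scipy, OpenCV 4.12 (cv2) and the standard library are available. Lean on these libraries where they do the work, as an engineer would, in place of code of your own. Each camera call takes 0.05 s, during which the arm holds its last target. There are 200 camera calls.

TASK

A small brass collar has been dropped into the low bay under the machine bed, behind a standing rib whose only opening has to be found by feel. Take the fishing rake by its upright grip, feel your way in gently, catch the collar from behind in the rake's pocket, draw it out on to the open bench in front of the bed, and leave the rake standing flat on the bench, also clear of the bed. Do not ram the bed, do not touch the collar with the gripper and leave the other things on the bench where they are.

Things in the scene. Friction and masses are not known exactly. Their poses are not given: they have to be found in the camera images.
- bed: Low grey and steel machine bed, fixed, 200 deep (x) x 380 wide (y). Origin: middle of its front edge, at bench height; x points into the bed, away from the robot, z up. A bay open at the front runs under its deck: x 0 to 170 (back wall), y -100 to 100 (side pedestals beyond), floor = the bench, deck underside z 50.
- bed_deck (a point): Middle of the deck's grille, at bed x 82, z 62 (deck top); axes as the bed's. The deck is solid to bed x 45, then bars 9 wide along x with 19 gaps to x 120, solid behind. Guide rods, a carriage with a knob and blocks stand on it beyond x 125, up to 160 high.
- bed_rib (a point): Point at bed x 22, y 0, z 0, on the front face of a steel rib across the bay: bed x 22 to 30, bench to z 24, solid but for ONE opening 64 wide. Its centre is anywhere in bed y -50 to 50, differs each start and is NOT measured: feel for it. Rubber mounts let the rib yield along x, 4 N per mm. The rake's head is too tall to be lifted over it under the deck; the strip passes above it anywhere.
- rake: Loose steel fishing rake, 180 g, standing flat on the bench. Origin: underside of its foot, below the grip; x points along the strip to the head, z up. Foot 40 x 40 x 10. Upright black grip 26 (x) x 16 (y), z 10 to 96: pinch it across y from above. Flat strip 16 wide, z 30 to 34, runs from the grip to the head.
- rake_pocket (a point): Middle of the rake's pocket, at rake x 135, z 0: where the collar's centre lies when it sits against the head's plate. Pocket 42 wide, between two cheeks (rake x 132 to 150, y +-21 to +-26, 12 high), open towards the grip and below. Axes as the rake's.
- rake_head (a point): Far face of the rake's head, at rake x 156, z 0; axes as the rake's. The head is a plate at rake x 150 to 156, z 0 to 34, 52 wide over its rounded ends, so it passes the rib's opening with 6 mm to spare each side.
- collar: Loose brass collar (ring), outer diameter 30, bore 16, 8 high, 35 g, lying flat on the bench in the bay behind the rib: bed x 65 to 95, y -50 to 50. Origin: centre of its underside. It shows through the grille. The rake, raised 12 mm, passes over it and still under the deck.
- table: The bench, top at z 0.
- screwdriver: Loose screwdriver lying on the bench, a bystander. Origin at its underside.
- jar: Loose small glass jar, 36 diameter x 42 high, a bystander. Origin: centre of its underside.
- oiler: Loose white plastic bottle, 48 diameter x 120 high, a bystander. Origin: centre of its underside.
- blank: Loose black and brass handle blank, 130 long, 9 high, lying on the bench to the left of the bed, a bystander. Origin: underside, near its middle.

How it is judged (in metres and radians):
On the way:
1. the rake's pocket is down around the collar while the collar is still behind the rib (horizontal distance between rake_pocket and collar below 0.012 m and height (world z) of rake_pocket below 0.006 m and x of collar in the frame of bed above 0.04 m), for 0.1 s.
At the end, for the whole second after the job is handed in: The collar lies flat on the bench, wholly in front of the bed's front edge (its centre 16 to 160 mm before it); the rake stands flat on the bench with its head in front of the bed's front edge; both are at rest and released (x of collar in the frame of bed between -0.16 and -0.016 m and height (world z) of collar between -0.003 and 0.004 m and angle between each of collar, rake's own z axis and vertical below 0.1 rad and x of rake_head in the frame of bed below 0 m and height (world z) of rake between -0.004 and 0.005 m and linear speed of each of rake, collar below 0.02 m/s); the robot touches nothing.
It fails at once if the rake is pressed against the bed or its rib with more than 20 N, or on the bench with more than 40 N (contact force between rake and bed above 20 N or contact force between rake and table above 40 N).
It fails at once if the collar is jammed against the bed with more than 15 N (contact force between collar and bed above 15 N).
It fails at once if the gripper or arm rams the bed (more than 10 N) (contact force between any of the fingers, the arm and bed above 10 N).
It fails at once if the collar is touched by the gripper (contact force between the fingers and collar above 0.3 N).
It fails at once if a bystander is moved by more than 30 mm (distance of any of screwdriver, jar, oiler, blank from where it was at the start of the episode above 0.03 m).
It also fails if it takes over 64 s, if anything falls off the work surface, if the arm or the gripper's body presses on something with over 40 N, if the wrist force passes 120 N, or if a joint passes its speed limit or range.

## Working session

There is one attempt and no reset: what is moved stays moved. The work goes in short steps, Python scripts to look and compute and a tool call to move; the robot and the scene stay as the last step left them, time stands still between calls to the robot, and variables do not carry over. Pictures are saved under pics/ and viewed, at most 10 in all, crops included, and the job is handed in when it is done.

Besides the shell and the picture viewer there is one more tool, called after "Emit:" by a JSON object that holds its "method" and its "body", one argument or row to a line. move_arm: Moves the arm, as the interface text tells. Its arguments: {"type":"object","properties":{"motion":{"type":"array"},"hand":{"type":"number"},"force":{"type":"number"}},"required":["motion"]}

```bash
ls; mkdir -p pics; python3 - <<'E'
from bench import sensors, viewer, r
import cv2,numpy as np,pickle
d={}
for n in ("top","side"):
    im=viewer.get_image(n); d[n]=im
    cv2.imwrite(f"pics/{n}0.png",im["color"][:,:,::-1])
    print(n,im["fx"],im["cx"],im["cy"],im["R"],im["t"])
pickle.dump(d,open("d0.pkl","wb"))
o=sensors.get_obs();print(o,r.tips_ahead)
E
```

```text
pics
top 368.47337551243106 325.283752306316 195.3665249877751 [[ 0.02718071 -0.99946259  0.01832334]
 [-0.99260154 -0.02915496 -0.11786509]
 [ 0.11833596 -0.01498412 -0.99286055]] [-0.09351033  0.52961578  1.13215573]
side 445.32172593773566 325.18025675828494 202.17057160446473 [[ 0.79428877 -0.60746033  0.00986459]
 [-0.32122851 -0.4336954  -0.84185542]
 [ 0.51567199  0.66550751 -0.53961296]] [-0.46456906  0.1861207   0.9160754 ]
{'clock': 0.1, 'joint_pos': array([ 6.82952445e+01,  1.58444257e+01,  8.62876825e+01, -6.28043524e-04,
        7.79643869e+01, -6.93190298e+00]), 'dq': array([ 0.00923686, -0.02711286, -0.06824521,  0.01923786, -0.0083968 ,
       -0.03352408]), 'joint_efforts': array([ 1.66135160e-03, -4.17700839e+01, -2.46402651e+01,  1.11639542e-04,
        5.82623339e-03, -2.38063052e-05]), 'eef_pos': array([0.14644926, 0.55556866, 0.24752393]), 'eef_rot': array([[-9.66944839e-01,  2.54984905e-01, -6.12880374e-04],
       [ 2.54985569e-01,  9.66943586e-01, -1.56871642e-03],
       [ 1.92621740e-04, -1.67313790e-03, -9.99998582e-01]]), 'ft_force': array([ 0.23618695, -0.67347746,  0.15671161]), 'wrist_torque': array([-0.03117199, -0.0063679 ,  0.03035836]), 'finger_force': 0.0, 'gripper_width': 1.0026537638537525} 0.017
```

View pics/top0.png

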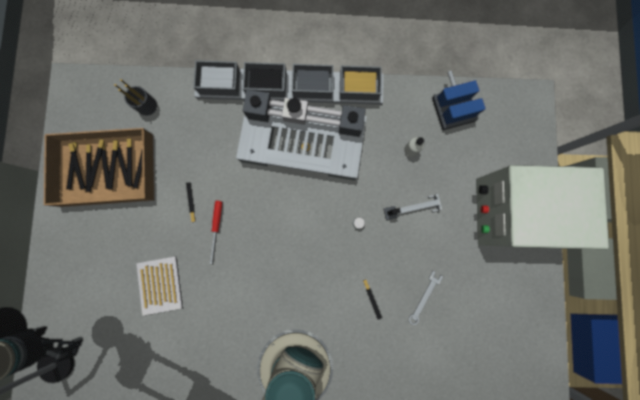

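View pics/side0.png

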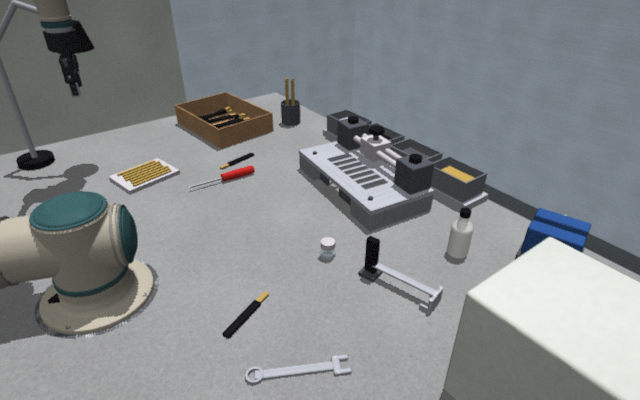

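The top view shows the bed's front edge running from (238,160) to (360,178), and the rake's grip at (392,212) with its head at (437,203). In the side view the rake's head points to the right, the same way.

```bash
cat > h.py <<'E'
import numpy as np,cv2
def cam(im,obs=None):
    """world-from-camera rotation, centre"""
    if "hand_eye" in im:
        H=np.array(im["hand_eye"]);Rw=np.array(obs["eef_rot"])
        return Rw@H[:3,:3], Rw@H[:3,3]+obs["eef_pos"]
    R=np.array(im["R"]);return R.T,-R.T@np.array(im["t"])
def ray(im,u,v,z,obs=None):
    A,c=cam(im,obs);d=A@np.array([(u-im["cx"])/im["fx"],(v-im["cy"])/im["fy"],1.])
    return c+d*(z-c[2])/d[2]
def cloud(im,obs=None):
    A,c=cam(im,obs);v,u=np.mgrid[:400,:640];Z=im["range_z"]
    P=np.stack([(u-im["cx"])/im["fx"]*Z,(v-im["cy"])/im["fy"]*Z,Z],-1)@A.T+c
    P[Z==0]=np.nan;return P
E
python3 - <<'E'
from h import *
import pickle
d=pickle.load(open("d0.pkl","rb"));im=d["top"];P=cloud(im)
print("table z",np.nanmedian(P[250:300,200:330,2]))
m=np.zeros((400,640),bool);m[100:200,215:380]=1
b=m&(abs(P[...,2]-.062)<.012)
n,l,s,c=cv2.connectedComponentsWithStats(b.astype(np.uint8));k=1+np.argmax(s[1:,4]);b=l==k
pts=P[b][:,:2].astype(np.float32);print(s[k],np.median(P[b][:,2]))
print("bed rect",cv2.minAreaRect(pts),cv2.boxPoints(cv2.minAreaRect(pts)))
m[:]=0;m[180:230,375:455]=1
q=m&(P[...,2]>.015)
for v,u in np.argwhere(q): print(u,v,np.round(P[v,u]*1000).astype(int),end=';')
big=cv2.resize(im["color"][100:225,225:455],None,fx=3.4,fy=3.4,interpolation=cv2.INTER_CUBIC)
cv2.imwrite("pics/crop.png",big[:,:,::-1])
for n,(u,v,z) in dict(jar=(359,224,.04),oil=(417,146,.12),sd=(217,202,.01),blank=(190,202,.0)).items():print(n,ray(im,u,v,z))
E
```

```text
table z 0.00033706559522883595
[ 236  116  131   62 4493] 0.06196232772081278
bed rect ((0.7097185850143433, 0.0016175955533981323), (0.38129863142967224, 0.19959282875061035), 82.85095977783203) [[ 0.5869715  -0.17512982]
 [ 0.7850127  -0.1999693 ]
 [ 0.83246565  0.178365  ]
 [ 0.63442445  0.2032045 ]]
436 194 [ 547 -431   31];437 194 [ 546 -431   39];434 195 [ 545 -429   17];435 195 [ 544 -428   30];436 195 [ 543 -430   33];437 195 [ 543 -433   34];438 195 [ 543 -434   39];433 196 [ 542 -426   16];435 196 [ 542 -431   21];436 196 [ 540 -429   36];437 196 [ 540 -432   37];435 197 [ 539 -432   17];436 197 [ 538 -432   28];437 197 [ 537 -434   31];438 197 [ 537 -436   33];435 198 [ 536 -432   16];436 198 [ 535 -432   26];437 198 [ 534 -433   33];438 198 [ 534 -435   36];436 199 [ 532 -433   23];437 199 [ 531 -432   35];438 199 [ 531 -436   33];439 199 [ 531 -440   32];434 200 [ 527 -423   35];435 200 [ 527 -425   38];436 200 [ 527 -430   34];437 200 [ 528 -433   33];438 200 [ 528 -436   34];439 200 [ 528 -439   35];430 201 [ 524 -411   32];431 201 [ 524 -413   35];432 201 [ 524 -417  
[... 6842 characters left out ...]
8 -278   81];392 213 [ 478 -280   87];393 213 [ 478 -281   94];394 213 [ 478 -284   94];395 213 [ 478 -286   97];396 213 [ 478 -289   97];397 213 [ 478 -293   94];398 213 [ 479 -299   82];399 213 [ 483 -312   34];388 214 [ 479 -279   25];389 214 [ 478 -279   43];390 214 [ 477 -279   57];391 214 [ 476 -279   72];392 214 [ 476 -281   80];393 214 [ 475 -282   91];394 214 [ 476 -288   75];395 214 [ 479 -297   43];388 215 [ 476 -279   23];389 215 [ 476 -281   32];390 215 [ 475 -282   42];391 215 [ 476 -288   30];392 218 [ 468 -294   15];jar [ 0.44441198 -0.18582587  0.04      ]
oil [ 0.67774771 -0.34647895  0.12      ]
sd [0.50318394 0.26660794 0.01      ]
blank [0.50159867 0.35581714 0.        ]
```

View pics/crop.png

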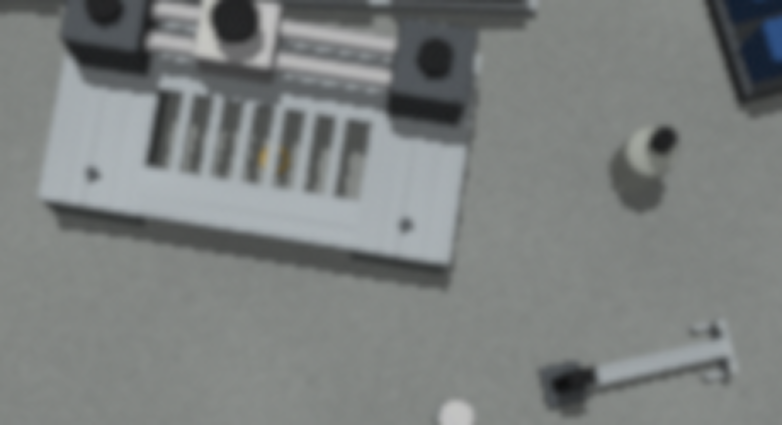

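```bash
cat >> h.py <<'E'
B=np.array([.6107,.0140]);ex=np.array([.9922,-.1245]);ey=np.array([.1245,.9922])
def bed(p): q=np.array(p)[:2]-B; return np.round([1000*q@ex,1000*q@ey],1)
def world(x,y): return B+(x*ex+y*ey)/1000
def show(o,tgt=None,yaw=None):
    """tool pose in bed frame; move in tool mm to world target (x,y,z)"""
    R=o["eef_rot"];a=np.degrees(np.arctan2(R[1,1],R[0,1]))
    print("t%.2f bed"%o["clock"],bed(o["eef_pos"]),"z%.1f"%(1e3*o["eef_pos"][2]),"yawY%.2f"%a,"F",np.round(ex@o["ft_force"][:2],1),np.round(ey@o["ft_force"][:2],1),np.round(o["ft_force"][2],1),"T",np.round(o["wrist_torque"],2),"w%.3f f%.0f"%(o["gripper_width"],o["finger_force"]))
    if tgt is not None: print("shift",np.round(1e3*R.T@(np.array(tgt)-o["eef_pos"]),1),"turn about tool z",None if yaw is None else -(yaw-a))
E
python3 - <<'E'
from h import *
from bench import sensors
import pickle
d=pickle.load(open("d0.pkl","rb"));im=d["top"];P=cloud(im)
S=P[195:212,403:434];s=S[(S[...,2]>.025)&(S[...,2]<.042)];s=s[s[:,1]>-.425]
g=P[208:215,388:403];g=g[g[...,2]>.088]
# strip edge-unbiased direction: mid x per y-bin
yb=np.arange(-.41,-.335,.01);m=[ (s[abs(s[:,1]-y)<.004][:,0].max()+s[abs(s[:,1]-y)<.004][:,0].min())/2 for y in yb]
k=np.polyfit(yb,m,1);print("strip",k,"yaw",-90-np.degrees(np.arctan(k[0])) )
print("grip",g.mean(0),g.min(0),g.max(0), "strip x at grip",np.polyval(k,g[:,1].mean()))
c=im["color"].astype(int);M=np.zeros((400,640),bool);M[125:160,265:340]=1
y=M&(c[...,0]-c[...,2]>30);vu=np.argwhere(y).mean(0);p=ray(im,vu[1],vu[0],.008)
print("yellow",y.sum(),np.argwhere(y).min(0),np.argwhere(y).max(0),vu,p,bed(p))
yaw=-90-np.degrees(np.arctan(k[0]))+90
show(sensors.get_obs(),(*g.mean(0)[:2],.18),yaw)
E
```

```text
strip [-0.24831061  0.41368571] yaw -76.05489403483627
grip [ 0.48483212 -0.28945918  0.09585225] [ 0.47486454 -0.30263208  0.09103971] [ 0.49294695 -0.27736229  0.10169553] strip x at grip 0.4855614984739977
yellow 13 [144 301] [149 309] [146.30769231 303.76923077] [ 0.69455909 -0.00404392  0.008     ] [85.5 -7.5]
t0.10 bed [-528.1  479.5] z247.5 yawY75.23 F 0.3 -0.6 0.2 T [-0.03 -0.01  0.03] w1.003 f0
shift [-542.7 -730.7   68.6] turn about tool z 61.28218218155048
```

Emit:
{"method": "move_arm", "body": {
  "motion": [
    [[-25, -16, 0], 0],
    [[-50, -33, 0], 0],
    [[-50, -33, 0], 0],
    [[-50, -33, 0], 0],
    [[-50, -33, 0], 0],
    [[-50, -33, 0], 0],
    [[-50, -33, 0], 0],
    [[-50, -33, 0], 0],
    [[-50, -33, 0], 0],
    [[-50, -33, 0], 0],
    [[-50, -33, 0], 0],
    [[-50, -33, 0], 0]
  ],
  "hand": 100
}}

```text
clock: 1.6
eef_pos: [0.6069, 0.0413, 0.2479]
eef_rot: [[-0.967, 0.255, -0.001], [0.255, 0.967, 0.0], [0.001, 0.0, -1.0]]
ft_force: [0.4, -0.3, 0.4]
gripper_width: 0.998
finger_force: 0.0
```

```bash
python3 - <<'E'
from h import *
from bench import sensors,viewer
import pickle
viewer.get_image("wrist")
o=sensors.get_obs();im=viewer.get_image("wrist");pickle.dump((o,im),open("w1.pkl","wb"))
cv2.imwrite("pics/w1.png",im["color"][:,:,::-1]);show(o)
c=im["color"].astype(int);y=(c[...,0]-c[...,2]>40)
P=cloud(im,o);q=y&(P[...,2]<.03);
vu=np.argwhere(q);print(len(vu))
if len(vu):
  b=np.array([bed(ray(im,u,v,.008,o)) for v,u in vu]);k=(b[:,0]>40)&(b[:,0]<120)&(abs(b[:,1])<70);b=b[k];print(len(b),b.min(0),b.max(0),b.mean(0))
f=np.isfinite(P[...,2])&(abs(P[...,2]-.062)<.006);print(cv2.minAreaRect(P[f][:,:2].astype(np.float32)), bed(P[f][:,:2].min(0)))
E
```

```text
t1.65 bed [-0.5 20.7] z247.1 yawY74.99 F 6.6 -2.6 0.8 T [-0.1  -0.21 -0.05] w0.996 f0
221
221 [ 71.7 -15.8] [101.6   0.8] [86.09276018 -7.239819  ]
((0.699723482131958, 0.009928375482559204), (0.6520745754241943, 0.24774295091629028), 69.49678039550781) [  22.1 -349.8]
```

View pics/w1.png

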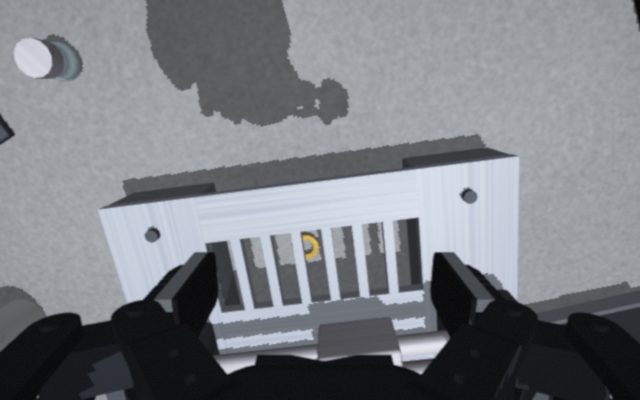

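The wrist view shows the bed from above with its near edge from (101,210) to (518,157). The collar's right half is visible in a grille gap at about (310,246), and the jar is at (38,58).

```bash
python3 - <<'E'
from h import *
import pickle
from scipy.optimize import least_squares
o,im=pickle.load(open("w1.pkl","rb"))
for u,v in((101,210),(518,157)):print(bed(ray(im,u,v,.062,o)))
c=im["color"].astype(int);y=(c[...,0]-c[...,2]>40);P=cloud(im,o)
vu=np.argwhere(y&(P[...,2]<.03));b=np.array([bed(ray(im,u,v,.008,o)) for v,u in vu])
# outer edge: rightmost (max y) per x bin
E=np.array([b[abs(b[:,0]-x)<1][:,1].max() for x in np.arange(74,100,2)])
x=np.arange(74,100,2)
s=least_squares(lambda p:np.hypot(x-p[0],E-p[1])-15,(86,-13),loss='soft_l1');print(s.x,s.fun.round(1))
show(o,(.4848,-.2895,.18),14)
E
```

```text
[   3.1 -186.4]
[  5.6 188.8]
[ 85.98588603 -14.30423329] [-0.2  0.3 -0.1  0.6 -0.2  0.2 -0.2 -0.4 -0.3  0.2 -0.1 -0.   0.4]
t1.65 bed [-0.5 20.7] z247.1 yawY74.99 F 6.6 -2.6 0.8 T [-0.1  -0.21 -0.05] w0.996 f0
shift [  40.2 -345.8   68.6] turn about tool z 60.989945151267676
```

Emit:
{"method": "move_arm", "body": {
  "motion": [
    [[5, -46, 0], 0],
    [[6, -50, 0], 0],
    [[6, -50, 0], 0],
    [[6, -50, 5], 0],
    [[6, -50, 10], 0],
    [[6, -50, 10], 0],
    [[5, -50, 5], 10.2],
    [[0, 0, 0], 10.2],
    [[0, 0, 0], 10.2],
    [[0, 0, 0], 10.2],
    [[0, 0, 0], 10.2],
    [[0, 0, 0], 10]
  ]
}}

```text
clock: 3.2
eef_pos: [0.4787, -0.2805, 0.2179]
eef_rot: [[-0.24, 0.971, -0.001], [0.971, 0.24, 0.001], [0.001, -0.001, -1.0]]
ft_force: [-0.5, -0.6, 0.2]
gripper_width: 1.002
finger_force: 0.0
```

```bash
python3 - <<'E'
from h import *
from bench import sensors,viewer
import pickle
viewer.get_image("wrist")
o=sensors.get_obs();im=viewer.get_image("wrist");pickle.dump((o,im),open("w2.pkl","wb"))
cv2.imwrite("pics/w2.png",im["color"][:,:,::-1])
P=cloud(im,o);f=np.isfinite(P[...,2])&(np.hypot(P[...,0]-.485,P[...,1]+.29)<.03)&(abs(P[...,2]-.096)<.006)
print(f.sum()); 
g=P[f].mean(0) if f.sum() else (.4848,-.2895,0)
if f.sum(): print(g,cv2.minAreaRect(P[f][:,:2].astype(np.float32)))
show(o,(g[0],g[1],.065),14)
E
```

```text
744
[ 0.48602716 -0.29032959  0.09463649] ((0.486380934715271, -0.291302889585495), (0.015526126138865948, 0.026178400963544846), 13.531659126281738)
t3.25 bed [ -94.3 -308.6] z217.9 yawY13.72 F -0.0 -0.0 -0.8 T [ 0.01 -0.    0.02] w1.002 f0
shift [-11.4   4.8 152.9] turn about tool z -0.27983599568677064
```

View pics/w2.png

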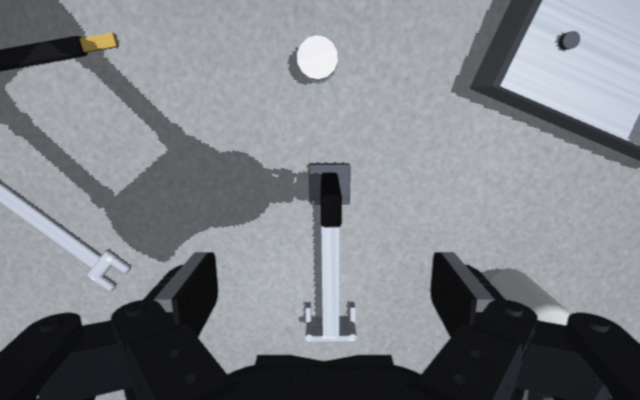

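The wrist view shows the rake straight ahead with its grip top at about (330,195) and its strip aligned with the tool. The oiler is well off to the right.

Emit:
{"method": "move_arm", "body": {
  "motion": [
    [[-12, 5, 13], 0],
    [[0, 0, 30], 0],
    [[0, 0, 35], 0],
    [[0, 0, 35], 0],
    [[0, 0, 25], 0],
    [[0, 0, 15], 0],
    [[0, 0, 0], 0]
  ]
}}

```text
clock: 4.18
eef_pos: [0.4864, -0.2916, 0.0639]
eef_rot: [[-0.247, 0.969, -0.002], [0.969, 0.247, 0.002], [0.002, -0.002, -1.0]]
ft_force: [1.0, -0.3, 0.3]
gripper_width: 0.999
finger_force: 0.0
```

Emit:
{"method": "move_arm", "body": {
  "motion": [
    [[0, 0, 0], 0],
    [[0, 0, 0], 0],
    [[0, 0, 0], 0],
    [[0, 0, 0], 0],
    [[0, 0, 0], 0]
  ],
  "hand": 0,
  "force": 80
}}

```text
clock: 4.8
eef_pos: [0.4872, -0.2921, 0.0659]
eef_rot: [[-0.246, 0.969, 0.001], [0.969, 0.246, -0.001], [-0.001, 0.001, -1.0]]
ft_force: [-0.6, 0.7, 3.9]
gripper_width: 0.175
finger_force: 78.4
```

Emit:
{"method": "move_arm", "body": {
  "motion": [
    [[0, 0, -10], 0],
    [[0, 0, -25], 0],
    [[0, 0, -30], 0],
    [[0, 0, -15], 0]
  ]
}}

```text
clock: 5.3
eef_pos: [0.4874, -0.2921, 0.1469]
eef_rot: [[-0.246, 0.969, 0.002], [0.969, 0.246, -0.001], [-0.001, 0.001, -1.0]]
ft_force: [-0.4, -0.8, -1.3]
gripper_width: 0.172
finger_force: 78.1
```

```bash
cat > look.py <<'E'
from h import *
from bench import sensors
import sys
o=sensors.get_obs();a=[float(x) for x in sys.argv[1:]]
if a: show(o,(*world(a[0],a[1]),a[2]/1000),82.85)
else: show(o)
E
python3 look.py -185 -14 150
```

```text
t5.30 bed [ -84.3 -319.1] z146.9 yawY14.23 F -0.4 -0.8 -1.3 T [ 0.12  0.01 -0.05] w0.172 f78
shift [320.8  17.4  -3.5] turn about tool z -68.62075179800154
```

Emit:
{"method": "move_arm", "body": {
  "motion": [
    [[20, 1, 0], 0],
    [[40, 2, 0], 0],
    [[50, 3, 0], 0],
    [[50, 3, 0], 0],
    [[50, 3, 0], 0],
    [[50, 3, 0], 0],
    [[40, 2, 0], 0],
    [[21, 0, 0], 0],
    [[0, 0, 0], -5],
    [[0, 0, 0], -9],
    [[0, 0, 0], -10],
    [[0, 0, 0], -10]
  ]
}}

```text
clock: 6.8
eef_pos: [0.422, 0.0247, 0.1439]
eef_rot: [[-0.75, 0.661, -0.004], [0.661, 0.75, 0.001], [0.004, -0.002, -1.0]]
ft_force: [0.5, 0.4, -2.5]
gripper_width: 0.177
finger_force: 78.0
```

Emit:
{"method": "move_arm", "body": {
  "motion": [
    [[0, 0, 0], -10],
    [[0, 0, 0], -10],
    [[0, 0, 0], -9],
    [[0, 0, 0], -5.4],
    [[0, 0, 0], 0],
    [[0, 0, 0], 0]
  ]
}}

```text
clock: 7.55
eef_pos: [0.4233, 0.024, 0.1446]
eef_rot: [[-0.992, 0.129, -0.002], [0.129, 0.992, 0.0], [0.002, 0.0, -1.0]]
ft_force: [-0.5, -0.7, -1.8]
gripper_width: 0.179
finger_force: 78.0
```

```bash
python3 look.py -175 -14 77; python3 - <<'E'
from h import *
from bench import sensors,viewer
o=sensors.get_obs();im=viewer.get_image("wrist")
cv2.imwrite("pics/w3.png",im["color"][:,:,::-1])
P=cloud(im,o);z=P[...,2];print([ (u,bed(P[v,u]),round(1e3*z[v,u],1)) for u,v in ((330,250),(325,270),(325,300))])
E
```

```text
t7.55 bed [-187.2  -13.4] z144.6 yawY82.57 F -0.4 -0.7 -1.8 T [-0.02  0.12  0.04] w0.179 f78
shift [-12.3  -0.6  67.6] turn about tool z -0.27780782174492913
[(330, array([-201.4,  -12. ]), np.float64(150.8)), (325, array([-200.9,  -13.9]), np.float64(165.4)), (325, array([-195.1,  -13.9]), np.float64(173.6))]
```

View pics/w3.png

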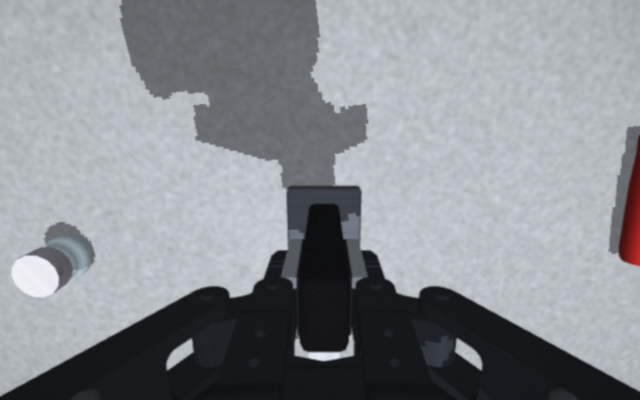

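The wrist view shows the rake held straight, the grip between the fingers, and the jar and screwdriver untouched. Next I lower it and begin feeling.

Emit:
{"method": "move_arm", "body": {
  "motion": [
    [[0, 4, 15], 0],
    [[0, 5, 20], 0],
    [[0, 4, 20], 0],
    [[0, 0, 12], 0],
    [[-15, 0, 0], 0],
    [[-20, 0, 0], 0],
    [[-10, 0, 0], 0],
    [[-3, 0, 0], 0],
    [[0, 0, 0], 0]
  ]
}}

```text
clock: 8.72
eef_pos: [0.4735, 0.0302, 0.0783]
eef_rot: [[-0.992, 0.128, -0.001], [0.128, 0.992, 0.0], [0.001, 0.0, -1.0]]
ft_force: [-0.6, 0.0, -2.0]
gripper_width: 0.177
finger_force: 78.0
```

```bash
python3 look.py
```

```text
t8.72 bed [-138.2   -1. ] z78.3 yawY82.62 F -0.6 -0.1 -2.0 T [ 0.01  0.11 -0.04] w0.177 f78
```

Emit:
{"method": "move_arm", "body": {
  "motion": [
    [[-2, 0, 0], 0],
    [[-2, 0, 0], 0],
    [[-2, 0, 0], 0],
    [[0, 0, 0], 0]
  ]
}}

```text
clock: 9.22
eef_pos: [0.4799, 0.0295, 0.0783]
eef_rot: [[-0.992, 0.128, 0.0], [0.128, 0.992, 0.0], [-0.0, 0.0, -1.0]]
ft_force: [-0.1, -0.3, -2.0]
gripper_width: 0.176
finger_force: 78.0
```

Emit:
{"method": "move_arm", "body": {
  "motion": [
    [[-1, 0, 0], 0],
    [[-1, 0, 0], 0],
    [[0, 0, 0], 0]
  ]
}}

```text
clock: 9.6
eef_pos: [0.4818, 0.0292, 0.0783]
eef_rot: [[-0.992, 0.128, 0.0], [0.128, 0.992, 0.0], [-0.0, 0.0, -1.0]]
ft_force: [-0.4, -0.2, -2.0]
gripper_width: 0.175
finger_force: 78.0
```

```bash
python3 look.py
```

```text
t9.60 bed [-129.8   -0.9] z78.3 yawY82.63 F -0.3 -0.3 -2.0 T [-0.    0.06  0.03] w0.175 f78
```

Emit:
{"method": "move_arm", "body": {
  "motion": [
    [[-1, 0, 0], 0],
    [[-1, 0, 0], 0],
    [[0, 0, 0], 0]
  ]
}}

```text
clock: 9.98
eef_pos: [0.4829, 0.0291, 0.0781]
eef_rot: [[-0.992, 0.128, -0.002], [0.128, 0.992, 0.0], [0.002, 0.0, -1.0]]
ft_force: [-1.7, 0.1, -0.8]
gripper_width: 0.176
finger_force: 78.1
```

```bash
python3 look.py
```

```text
t9.97 bed [-128.7   -0.9] z78.1 yawY82.63 F -1.7 -0.1 -0.8 T [ 0.07  0.34 -0.05] w0.176 f78
```

Emit:
{"method": "move_arm", "body": {
  "motion": [
    [[-1, 0, 0], 0],
    [[-1, 0, 0], 0],
    [[0, 0, 0], 0]
  ]
}}

```text
clock: 10.35
eef_pos: [0.4839, 0.029, 0.078]
eef_rot: [[-0.992, 0.128, -0.004], [0.128, 0.992, 0.001], [0.004, 0.0, -1.0]]
ft_force: [-5.1, 1.1, 0.4]
gripper_width: 0.175
finger_force: 78.4
```

```bash
python3 look.py
```

```text
t10.35 bed [-127.6   -0.9] z78.0 yawY82.63 F -5.2 0.5 0.4 T [ 0.15  0.83 -0.08] w0.175 f78
```

Emit:
{"method": "move_arm", "body": {
  "motion": [
    [[6, 0, 0], 0],
    [[0, 6, 0], 0],
    [[0, 6, 0], 0],
    [[-2, 0, 0], 0],
    [[-2, 0, 0], 0],
    [[-2, 0, 0], 0],
    [[0, 0, 0], 0]
  ]
}}

```text
clock: 11.22
eef_pos: [0.4854, 0.0409, 0.0779]
eef_rot: [[-0.992, 0.128, -0.004], [0.128, 0.992, 0.001], [0.004, 0.0, -1.0]]
ft_force: [-5.4, 1.9, 0.2]
gripper_width: 0.177
finger_force: 78.3
```

```bash
python3 look.py
```

```text
t11.22 bed [-127.6   11.1] z77.9 yawY82.62 F -5.6 1.2 0.2 T [0.3  0.72 0.09] w0.177 f78
```

Emit:
{"method": "move_arm", "body": {
  "motion": [
    [[6, 0, 0], 0],
    [[0, 6, 0], 0],
    [[0, 5, 0], 0],
    [[-2, 0, 0], 0],
    [[-2, 0, 0], 0],
    [[-2, 0, 0], 0],
    [[0, 0, 0], 0]
  ]
}}

```text
clock: 12.1
eef_pos: [0.4889, 0.0514, 0.0783]
eef_rot: [[-0.992, 0.128, 0.0], [0.128, 0.992, -0.0], [-0.0, 0.0, -1.0]]
ft_force: [0.1, -0.1, -1.5]
gripper_width: 0.176
finger_force: 78.0
```

```bash
python3 look.py
```

```text
t12.10 bed [-125.5   21.9] z78.3 yawY82.62 F 0.1 -0.1 -1.5 T [0.04 0.11 0.02] w0.176 f78
```

Emit:
{"method": "move_arm", "body": {
  "motion": [
    [[-2, 0, 0], 0],
    [[-2, 0, 0], 0],
    [[-2, 0, 0], 0],
    [[-2, 0, 0], 0],
    [[0, 0, 0], 0]
  ]
}}

```text
clock: 12.72
eef_pos: [0.4968, 0.0505, 0.0783]
eef_rot: [[-0.992, 0.128, 0.0], [0.128, 0.992, 0.0], [-0.0, 0.0, -1.0]]
ft_force: [-0.1, 0.2, -2.2]
gripper_width: 0.175
finger_force: 78.0
```

```bash
python3 look.py
```

```text
t12.72 bed [-117.6   22. ] z78.3 yawY82.63 F -0.2 0.2 -2.2 T [ 0.06  0.1  -0.03] w0.175 f78
```

Emit:
{"method": "move_arm", "body": {
  "motion": [
    [[-5, 0, 0], 0],
    [[-6, 0, 0], 0],
    [[-6, 0, 0], 0],
    [[-6, 0, 0], 0],
    [[-6, 0, 0], 0],
    [[-5, 0, 0], 0],
    [[0, 0, 0], 0]
  ]
}}

```text
clock: 13.6
eef_pos: [0.5307, 0.0461, 0.0783]
eef_rot: [[-0.992, 0.128, 0.0], [0.128, 0.992, 0.0], [-0.0, 0.0, -1.0]]
ft_force: [-0.4, -1.2, -2.8]
gripper_width: 0.179
finger_force: 78.0
```

```bash
python3 look.py -44 -14 78
```

```text
t13.60 bed [-83.3  21.9] z78.3 yawY82.62 F -0.2 -1.3 -2.8 T [-0.05  0.08 -0.02] w0.179 f78
shift [-39.5 -35.7   0.3] turn about tool z -0.2290274663571097
```

Emit:
{"method": "move_arm", "body": {
  "motion": [
    [[-5, -4, 0], 0],
    [[-6, -6, 0], 0],
    [[-7, -6, 0], 0],
    [[-7, -6, 0], 0],
    [[-7, -6, 0], 0],
    [[-5, -5, 0], 0],
    [[-3, -3, 0], 0],
    [[0, 0, 0], 0]
  ]
}}

```text
clock: 14.6
eef_pos: [0.5654, 0.0051, 0.0782]
eef_rot: [[-0.992, 0.129, -0.0], [0.129, 0.992, 0.0], [0.0, 0.0, -1.0]]
ft_force: [-0.4, 0.7, -1.5]
gripper_width: 0.177
finger_force: 78.0
```

```bash
python3 - <<'E'
from h import *
from bench import sensors,viewer
import pickle
o=sensors.get_obs();show(o)
im=viewer.get_image("top");cv2.imwrite("pics/t2.png",cv2.resize(im["color"][105:185,235:365],None,fx=6,fy=6,interpolation=cv2.INTER_CUBIC)[:,:,::-1])
c=im["color"].astype(int);M=np.zeros((400,640),bool);M[125:160,265:340]=1
for v,u in np.argwhere(M&(c[...,0]-c[...,2]>25)):print(u,v,bed(ray(im,u,v,.008)),end=' ')
E
```

```text
t14.60 bed [-43.8 -14.5] z78.2 yawY82.61 F -0.5 0.6 -1.5 T [-0.03  0.11 -0.01] w0.177 f78
```

View pics/t2.png

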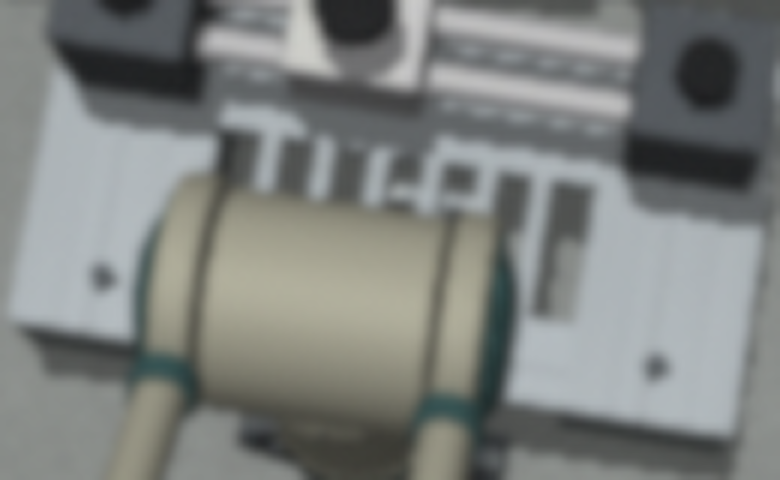

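The arm hides the collar. The head's plate shows through a gap at crop (405,190), behind where the collar should be. I lower the rake in steps and watch Fz.

Emit:
{"method": "move_arm", "body": {
  "motion": [
    [[0, 0, 3], 0],
    [[0, 0, 3], 0],
    [[0, 0, 2], 0],
    [[0, 0, 0], 0]
  ]
}}

```text
clock: 15.15
eef_pos: [0.5651, 0.0054, 0.07]
eef_rot: [[-0.992, 0.128, -0.001], [0.128, 0.992, 0.0], [0.001, 0.0, -1.0]]
ft_force: [-0.8, -0.1, -1.9]
gripper_width: 0.173
finger_force: 78.0
```

Emit:
{"method": "move_arm", "body": {
  "motion": [
    [[0, 0, 1], 0],
    [[0, 0, 1], 0],
    [[0, 0, 0], 0],
    [[0, 0, 0], 0]
  ]
}}

```text
clock: 15.65
eef_pos: [0.5653, 0.0053, 0.0683]
eef_rot: [[-0.992, 0.128, 0.0], [0.128, 0.992, 0.0], [-0.0, 0.0, -1.0]]
ft_force: [-1.0, 0.1, -1.6]
gripper_width: 0.179
finger_force: 78.0
```

```bash
python3 look.py
```

```text
t15.65 bed [-43.9 -14.3] z68.3 yawY82.63 F -1.0 -0.0 -1.6 T [-0.    0.14 -0.  ] w0.179 f78
```

Emit:
{"method": "move_arm", "body": {
  "motion": [
    [[0, 0, 1], 0],
    [[0, 0, 1], 0],
    [[0, 0, 0.5], 0],
    [[0, 0, 0], 0]
  ]
}}

```text
clock: 16.15
eef_pos: [0.5653, 0.0053, 0.066]
eef_rot: [[-0.992, 0.128, 0.0], [0.128, 0.992, 0.0], [-0.0, 0.0, -1.0]]
ft_force: [-1.0, -0.0, 0.1]
gripper_width: 0.177
finger_force: 78.6
```

```bash
python3 - <<'E'
from h import *
from bench import sensors,viewer
show(sensors.get_obs())
im=viewer.get_image("side");cv2.imwrite("pics/s2.png",cv2.resize(im["color"][130:260,290:450],None,fx=4.5,fy=4.5,interpolation=cv2.INTER_CUBIC)[:,:,::-1])
E
```

```text
t16.15 bed [-44.  -14.3] z66.0 yawY82.63 F -1.0 -0.2 0.1 T [0.02 0.07 0.02] w0.177 f79
```

View pics/s2.png

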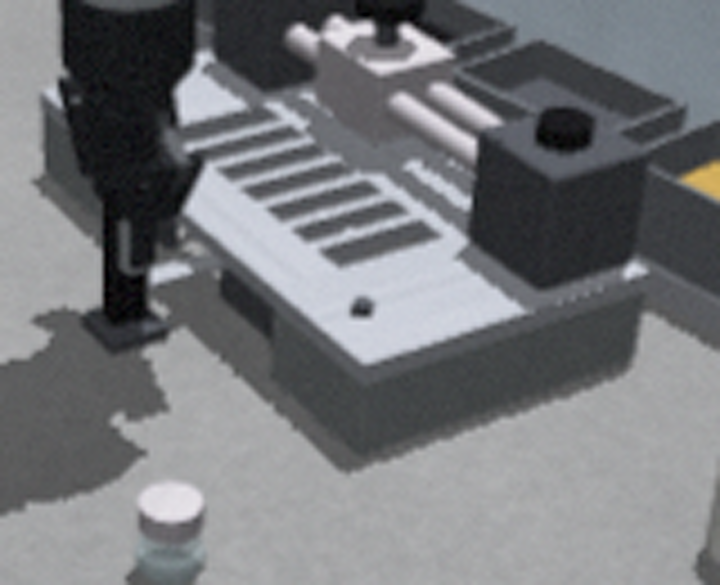

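The side view shows the rake's foot on the bench in front of the bed, with the head and collar under the deck. Fz shows the rake is down, so I draw it back to seat the collar, then go diagonally towards the opening.

Emit:
{"method": "move_arm", "body": {
  "motion": [
    [[2, 0, 0], 0],
    [[3, 0, 0], 0],
    [[3, 0, 0], 0],
    [[2, 0, 0], 0],
    [[0, 0, 0], 0]
  ]
}}

```text
clock: 16.82
eef_pos: [0.5551, 0.0066, 0.0659]
eef_rot: [[-0.992, 0.128, -0.0], [0.128, 0.992, 0.0], [0.0, 0.0, -1.0]]
ft_force: [-0.8, 0.3, 0.8]
gripper_width: 0.177
finger_force: 78.3
```

```bash
python3 look.py -79 22 66
```

```text
t16.82 bed [-54.2 -14.2] z65.9 yawY82.63 F -0.8 0.2 0.8 T [ 0.08 -0.08  0.03] w0.177 f78
shift [24.9 36.1 -0.1] turn about tool z -0.22498384891216006
```

Emit:
{"method": "move_arm", "body": {
  "motion": [
    [[2, 3, 0], 0],
    [[3, 4, 0], 0],
    [[3, 5, 0], 0],
    [[4, 6, 0], 0],
    [[4, 6, 0], 0],
    [[4, 6, 0], 0],
    [[3, 4, 0], 0],
    [[2, 2, 0], 0],
    [[0, 0, 0], 0]
  ]
}}

```text
clock: 17.95
eef_pos: [0.5351, 0.046, 0.0659]
eef_rot: [[-0.992, 0.128, 0.0], [0.128, 0.992, 0.001], [0.0, 0.001, -1.0]]
ft_force: [0.5, 0.7, 2.5]
gripper_width: 0.178
finger_force: 78.8
```

```bash
python3 - <<'E'
from h import *
from bench import sensors,viewer
show(sensors.get_obs())
for n in("side","top"):
  im=viewer.get_image(n);c=im["color"].astype(int);
  for v,u in np.argwhere((c[...,0]-c[...,2]>25)):
    b=bed(ray(im,u,v,.008))
    if -170<b[0]<120 and abs(b[1])<80: print(n,u,v,b,c[v,u])
E
```

```text
t17.95 bed [-79.   22.3] z65.9 yawY82.63 F 0.4 0.8 2.5 T [ 0.14 -0.16  0.01] w0.178 f79
side 338 188 [37.4 15.8] [95 86 65]
```

Emit:
{"method": "move_arm", "body": {
  "motion": [
    [[2, 0, 0], 0],
    [[3, 0, 0], 0],
    [[3, 0, 0], 0],
    [[3, 0, 0], 0],
    [[3, 0, 0], 0],
    [[2, 0, 0], 0],
    [[2, 0, 0], 0],
    [[0, 0, 0], 0]
  ]
}}

```text
clock: 19.05
eef_pos: [0.5171, 0.0479, 0.0659]
eef_rot: [[-0.992, 0.128, -0.0], [0.128, 0.992, 0.0], [0.0, 0.0, -1.0]]
ft_force: [1.4, -1.0, 5.1]
gripper_width: 0.179
finger_force: 78.9
```

```bash
python3 look.py
```

```text
t19.05 bed [-97.1  21.9] z65.9 yawY82.63 F 1.5 -0.8 5.1 T [-0.01 -0.39 -0.02] w0.179 f79
```

Emit:
{"method": "move_arm", "body": {
  "motion": [
    [[2, 0, -0.3], 0],
    [[3, 0, 0], 0],
    [[3, 0, 0], 0],
    [[2, 0, 0], 0],
    [[0, 0, 0], 0]
  ]
}}

```text
clock: 19.68
eef_pos: [0.5066, 0.0492, 0.0659]
eef_rot: [[-0.992, 0.128, -0.001], [0.128, 0.992, 0.0], [0.001, 0.0, -1.0]]
ft_force: [1.1, -0.3, 2.7]
gripper_width: 0.178
finger_force: 78.6
```

```bash
python3 look.py
```

```text
t19.68 bed [-107.7   22. ] z65.9 yawY82.63 F 1.2 -0.2 2.7 T [ 0.07 -0.34  0.04] w0.178 f79
```

Emit:
{"method": "move_arm", "body": {
  "motion": [
    [[2, 0, 0], 0],
    [[3, 0, 0], 0],
    [[3, 0, 0], 0],
    [[3, 0, 0], 0],
    [[3, 0, 0], 0],
    [[3, 0, 0], 0],
    [[3, 0, 0], 0],
    [[3, 0, 0], 0],
    [[3, 0, 0], 0],
    [[2, 0, 0], 0],
    [[0, 0, 0], 0]
  ]
}}

```text
clock: 21.05
eef_pos: [0.479, 0.0527, 0.066]
eef_rot: [[-0.992, 0.128, -0.001], [0.128, 0.992, 0.0], [0.001, -0.0, -1.0]]
ft_force: [-0.5, 0.8, 1.1]
gripper_width: 0.179
finger_force: 78.3
```

```bash
python3 look.py
```

```text
t21.05 bed [-135.5   22. ] z66.0 yawY82.63 F -0.6 0.7 1.1 T [-0.03  0.    0.01] w0.179 f78
```

Emit:
{"method": "move_arm", "body": {
  "motion": [
    [[4, 0, 0], 0],
    [[7, 0, 0], 0],
    [[9, 0, 0], 0],
    [[9, 0, 0], 0],
    [[9, 0, 0], 0],
    [[9, 0, 0], 0],
    [[9, 0, 0], 0],
    [[9, 0, 0], 0],
    [[8, 0, 0], 0],
    [[5, 0, 0], 0],
    [[2, 0, 0], 0],
    [[0, 0, 0], 0]
  ]
}}

```text
clock: 22.55
eef_pos: [0.4001, 0.063, 0.0661]
eef_rot: [[-0.992, 0.128, -0.0], [0.128, 0.992, 0.0], [0.0, 0.0, -1.0]]
ft_force: [-0.2, 0.1, -0.9]
gripper_width: 0.177
finger_force: 78.1
```

```bash
python3 - <<'E'
from h import *
from bench import sensors,viewer
show(sensors.get_obs())
for n in("side","top"):
  im=viewer.get_image(n);c=im["color"].astype(int);B=[]
  for v,u in np.argwhere((c[...,0]-c[...,2]>25)):
    b=bed(ray(im,u,v,.006))
    if -200<b[0]<120 and abs(b[1])<80: B.append(b)
  if B: print(n,len(B),np.min(B,0),np.max(B,0),np.mean(B,0))
  if n=="side":cv2.imwrite("pics/s3.png",cv2.resize(im["color"][130:270,230:430],None,fx=3.8,fy=3.8,interpolation=cv2.INTER_CUBIC)[:,:,::-1])
E
```

```text
t22.55 bed [-215.    22.4] z66.1 yawY82.63 F -0.2 0.1 -0.9 T [0.01 0.06 0.01] w0.177 f78
side 62 [-98.6   0.4] [-67.8  36.1] [-84.00483871  18.00483871]
top 19 [-93.    3.7] [-72.8  12.7] [-82.58421053   8.56315789]
```

View pics/s3.png

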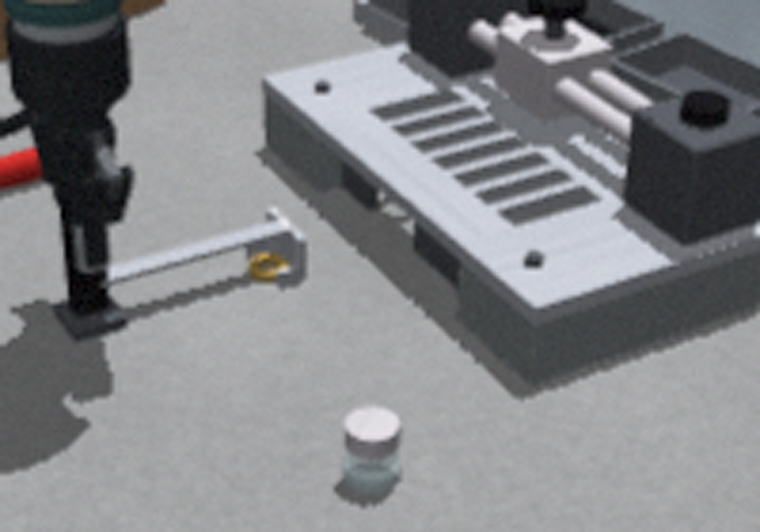

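The side view shows the collar flat in the pocket at crop (268,266), well in front of the bed, with the rake standing on the bench. Now I release.

Emit:
{"method": "move_arm", "body": {
  "motion": [
    [[0, 0, 0.4], 0],
    [[0, 0, 0], 0]
  ]
}}

```text
clock: 22.9
eef_pos: [0.4005, 0.0629, 0.0659]
eef_rot: [[-0.992, 0.128, 0.0], [0.128, 0.992, 0.0], [-0.0, 0.0, -1.0]]
ft_force: [-1.9, 0.1, 2.9]
gripper_width: 0.179
finger_force: 79.0
```

Emit:
{"method": "move_arm", "body": {
  "motion": [
    [[0, 0, 0], 0],
    [[0, 0, 0], 0],
    [[0, 0, 0], 0],
    [[0, 0, 0], 0],
    [[0, 0, 0], 0],
    [[0, 0, 0], 0]
  ],
  "hand": 60
}}

```text
clock: 23.65
eef_pos: [0.4003, 0.063, 0.0657]
eef_rot: [[-0.992, 0.128, 0.0], [0.128, 0.992, 0.0], [-0.0, 0.0, -1.0]]
ft_force: [0.0, -0.9, -0.3]
gripper_width: 0.599
finger_force: 0.0
```

Emit:
{"method": "move_arm", "body": {
  "motion": [
    [[0, 0, -10], 0],
    [[0, 0, -20], 0],
    [[0, 0, -30], 0],
    [[0, 0, -30], 0],
    [[0, 0, -20], 0],
    [[0, 0, 0], 0],
    [[0, 0, 0], 0]
  ]
}}

```text
clock: 24.52
eef_pos: [0.3997, 0.0629, 0.1753]
eef_rot: [[-0.992, 0.128, -0.001], [0.128, 0.992, 0.0], [0.001, -0.0, -1.0]]
ft_force: [-0.5, -0.3, -0.0]
gripper_width: 0.601
finger_force: 0.0
```

```bash
python3 - <<'E'
from h import *
from bench import sensors,viewer
o=sensors.get_obs();show(o)
im=viewer.get_image("side");c=im["color"].astype(int)
B=[b for v,u in np.argwhere(c[...,0]-c[...,2]>25) for b in [bed(ray(im,u,v,.006))] if -200<b[0]<120 and abs(b[1])<80]
print(len(B),np.mean(B,0))
w=viewer.get_image("wrist");P=cloud(w,o);f=abs(P[...,2]-.095)<.006
print(f.sum(),bed(P[f].mean(0)),P[f].mean(0)[2],P[f][:,2].std())
cv2.imwrite("pics/s4.png",cv2.resize(im["color"][130:270,230:430],None,fx=3.8,fy=3.8)[:,:,::-1])
E
```

```text
t24.52 bed [-215.4   22.3] z175.3 yawY82.63 F -0.5 -0.3 -0.0 T [ 0.   -0.01  0.01] w0.601 f0
62 [-84.00483871  18.00483871]
1073 [-217.1   21.3] 0.094959641865767 0.0012233197453228612
```

View pics/s4.png

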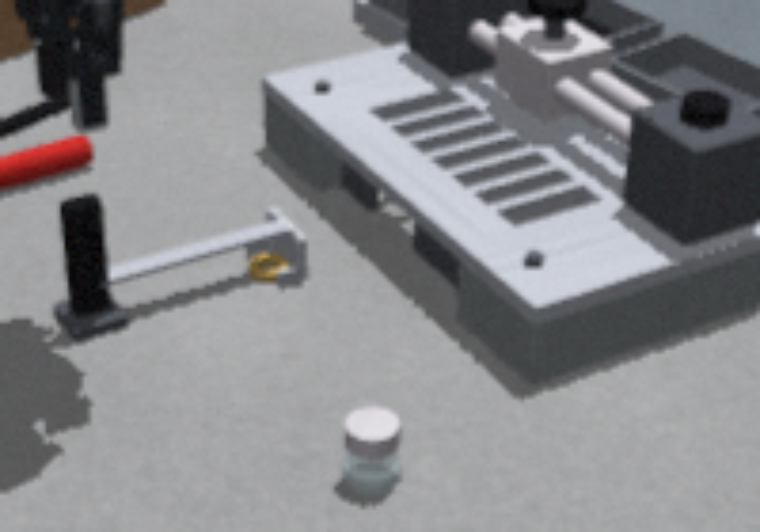

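The rake stands free on the bench with the collar in its pocket. Both are clear of the bed and the gripper is well above them.

```bash
python3 -c "
from bench import r
print(r.job_done())"
```

```text
the job is handed in; nothing more can be done
None
```

The job is handed in at about 25 s of the 64 s allowed, verdict not shown: the collar lies about 83 mm in front of the bed, the rake stands released with its head about 60 mm clear, and I saw no sign of a limit being passed.

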